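Turn the flow plate over in the UV-ozone cleaner

TASK

The brass side of the flow plate has had its time in the UV-ozone cleaner and now the other side is due. Lift the cleaner's lid by its bow handle until it rests open on its stop, then turn the plate over and set it fully back in its leaning cradle, so that the black channelled side looks towards the lamp tubes. Do not knock the lamp, leave the things on the desk where they are, and leave the lid open: I shall check the lamp before the next run.

Things in the scene. Friction and masses are not known exactly. Their poses are not given: they have to be found in the camera images.
- cleaner: UV-ozone cleaner: white steel box fixed to the desk, open on top under its lid, 166 mm (x) by 256 mm (y), rim 126 mm high, walls 8 mm, inner floor 18 mm above the desk. Origin: middle of the footprint at desk level; -x is the front with display and dial, +y its left, z up. The lamp is on the right-hand (-y) inner wall; the cradle leans away from it; free space inside the left wall.
- lid (a joint): the cleaner's lid, 170 x 256 x 8 mm, 0.35 kg, white frame with amber window, hinged along the rear rim: 0 = shut, grows as it opens, 1.78 = resting on its stop, 12 degrees past upright. Let go before upright it falls shut; past upright it stays back.
- lid_bar (a point): middle of the round bar of the lid's bow handle: 10 mm thick, 82 mm of free length along the cleaner's y, standing 35 mm off the lid's front edge (30 mm of free space between bar and edge), at the height of the lid. It lies 205 mm from the hinge line.
- lid_hinge (a point): middle of the lid's hinge line (which runs along the cleaner's y), 131 mm above the desk.
- cradle: steel cradle in which the plate leans. Origin: middle of the seat line, where the ledge meets the two white rails, 36 mm above the desk. x = along the ledge (the cleaner's x); z = up the lean, 35 degrees from vertical towards the cleaner's +y; -y = square to the plate, to the lamp and upward. Seated, the plate's lower edge is on the ledge (z = 0), its rear face on the rails (y = 0).
- plate: flow-field end plate, 90 mm wide (own x), 10 mm thick (own y), 96 mm high (own z), 0.17 kg, origin at its centre. Own +y side: black graphite with a grey serpentine of channels; own -y side: plain brass. At the start it stands in the cradle, brass side to the lamp, axes parallel to the cradle's. When turned, its own y axis is opposed to the cradle's.
- plate_top (a point): middle of the plate's upper edge (48 mm up its own z from its centre); the upper 30 mm of the plate stand free of the rails on both sides for the fingers.
- plate_channels (a point): middle of the plate's black channelled face.
- plate_brass (a point): middle of the plate's brass face.
- lamp: the lamp on the inside of the cleaner's right-hand wall: a steel reflector with two whitish quartz tubes of 14 mm along the cleaner's x, 52 and 92 mm above the desk, reaching 22 mm in from the wall. Origin: as the cleaner's. Fragile.
- slide_box: blue carton, 28 x 78 x 27 mm, bystander; origin under its middle.
- timer: white timer with three keys, 62 x 66 x 20 mm, bystander; origin under its middle.
- tape_roll: roll of yellowish tape, 58 mm across, 20 mm high, bystander; origin under its middle.
- marker: white and blue marker, 14 x 120 x 15 mm, bystander; origin under its middle.
- electrode_cell: clear electrode cell, 46 x 53 x 44 mm, bystander; origin under its middle.
- tweezers: steel tweezers, 15 x 125 x 8 mm, bystander; origin under their middle.
- petri: covered glass dish, 63 mm across, 16 mm high, bystander; origin under its middle.
- cradle_ledge (a point): middle of the ledge's slot, 9 mm from the rails towards the lamp. The slot is 18 mm wide, from the rails to a lip 8 mm high; cheeks 28 mm high close its ends 53 mm either side of the middle. The rails are 10 mm wide, 34 mm either side of the middle, 62 mm long.

How it is judged (in metres and radians):
On the way:
1. the lid has been lifted open to its stop (value of joint lid above 1.66 rad), for 0.2 s.
At the end, for the whole second after the job is handed in: Lid resting open (over 1.66 rad). Plate at rest in the cradle, black channelled side to the lamp, brass side on the rails (within 4 mm, parallel within 0.12 rad), lower edge on the ledge (within 5 mm), centred along the ledge within 13 mm (value of joint lid above 1.66 rad and y of plate_channels in the frame of cradle below -0.007 m and y of plate_brass in the frame of cradle above -0.004 m and angle between the y axis of plate and the y axis of cradle, either way round below 0.12 rad and x of plate in the frame of cradle between -0.013 and 0.013 m and z of plate in the frame of cradle between 0.043 and 0.053 m and linear speed of plate below 0.02 m/s and angular speed of plate below 0.2 rad/s); the robot touches nothing.
It fails at once if the lamp is knocked (more than 8 N on it) (contact force between lamp and anything else above 8 N).
It fails at once if a bystander on the desk is moved more than 25 mm (distance of any of slide_box, timer, tape_roll, marker, electrode_cell, tweezers, petri from where it was at the start of the episode above 0.025 m).
It also fails if it takes over 61 s, if anything falls off the work surface, if the arm or the gripper's body presses on something with over 40 N, if the wrist force passes 120 N, or if a joint passes its speed limit or range.

ROBOT

A 6-joint arm with a two-finger parallel gripper is mounted at the origin on a cart in front of the work surface, level with it; the furniture and walls round the work are solid. World frame = base frame: x ahead of the robot, y to its left, z up, the work surface at z = 0. Lengths are in mm, angles in rad, forces in N, time in s.
With the tool pointing down it reaches from about 250 to 775 mm from the base axis. Payload 4 kg.
Tool frame: the origin (TCP) lies midway between the tips of the shut fingers; the grasp point (between the pads) lies 19 mm behind it; z points along the fingers, y is the line along which they close (so a half turn about z gives the same grasp; the last joint's range is limited). The gripper opens to 94 mm and grips with 3 to 60 N. Pads are 16 mm wide; open, the fingers measure 119 mm over their backs; the gripper's body (75 mm by 177 mm) begins 78 mm behind the grasp point.
Start: joints at [-1.261, 0.087, 1.371, -0, 1.684, -0.103], TCP at [220.646, -503.821, 205.506] pointing down, gripper open.
Joint ranges: [-3.1, 3.1], [-0.76, 2.03], [0.27, 2.55], [-1.08, 4.22], [0.17, 2.65], [-2.57, 2.57]. Speed limits (rad/s): [2.79, 2.79, 3.14, 3.14, 3.14, 3.14].

INTERFACE

Orientations are given as a 3x3 rotation matrix whose columns are the frame's x, y, z axes.
In Python, from bench import * gives the robot as it stands.
- The arm moves only by the shell command python3 -m crank 'ROWS' [OPENING] [FORCE]. ROWS is JSON, a list of rows, each an object of numbers: "dx", "dy", "dz": the shift along the tool's x, y, z in mm; "rx", "ry", "rz": the turn, a rotation vector about the tool's x, y, z in rad. In form: [{"dx": .., "dy": .., "dz": .., "rx": .., "ry": .., "rz": ..}, ...]. A call has exactly 5 rows; each row shifts and turns the commanded pose from where the row before left it, along the tool's axes as they then stand; what a row does not reach is not made up. A row lasts 1/12 s, in which the tool goes at most 41.7 mm and 7.16 degrees, less where a joint would pass 70% of its speed; a pose out of reach is approached as far as the arm can. A call with a gripper value outside its range is refused whole. OPENING is the opening, from 0 (shut) to 1 (fully open), set as the call begins (- or left out, the last holds). The fingers move at their own pace and stop on an object; FORCE is the grip in N (left out, the last holds). Time passes only in rows, so rows that do not move let the fingers close, or fill a call up. It gives the time, the measured TCP pose, the force, the opening and the grip force at its end, in the units of the state.
- get_state(): the state, without advancing time (a new reading comes with each control period).
- camera(name): name is "side" or "top" or "wrist"; returns the picture (384x512x3 uint8, red, green, blue); there is no depth.
- calibration(name): a dict with "fx", "fy", "cx", "cy" (pixels), "k1" (the pictures are not rectified: a ray, as slopes to the right and down, at radius r is drawn at 1 + k1 r^2 times it, then the intrinsics apply), "rvec" (rotation vector, rad) and "tvec" (3), from world to camera coordinates, as OpenCV has them; the wrist camera has in their place "hand_eye" (4x4, takes a point from camera to tool coordinates, whose origin is the TCP and whose axes are the flange's). Camera axes: x right, y down, z forward; pixel columns grow to the right and rows downward; lengths in mm; the calibration is good to about 2 mm. A picture is of the moment at which its call begins: read the wrist's pose just before it. calibration takes no time and is no camera call.
- sign_off(): hands the job in; it is judged then, once.
The state is a dict: "time": time; "q": joint angles; "joint_vel": joint speeds; "tau": joint torques, N m; "eef_pos": TCP position; "orientation": TCP orientation; "ft_force": force on the tool from outside, world axes, zero at the start; "moment": the same for the moment, N m; "grip_width": finger opening in mm; "grip_force": force on a finger pad.
Only numpy, scipy, OpenCV 4.12 (cv2) and the standard library are available. Lean on these libraries where they do the work, as an engineer would, in place of code of your own. Each camera call takes 0.05 s, during which the arm holds its last target. There are 200 camera calls.

## Working session

There is one attempt and no reset: what is moved stays moved. The work goes in short steps, Python scripts to look and compute and a shell command to move; the robot and the scene stay as the last step left them, time stands still between calls to the robot, and variables do not carry over. Pictures are saved under pics/ and viewed, at most 10 in all, crops included, and the job is handed in when it is done.

```bash
ls; mkdir -p pics
python3 - <<'E'
from bench import *
import cv2,numpy as np
s=get_state();print({k:np.round(v,3).tolist() for k,v in s.items()})
a=[]
for n in("top","side"):
    im=camera(n);cv2.imwrite(f"pics/{n}0.png",im[:,:,::-1]);c=calibration(n);print(n,{k:np.round(v,4).tolist() for k,v in c.items()})
print(calibration("wrist"))
E
```

```text
pics
{'time': 0.0, 'q': [-1.261, 0.088, 1.372, 0.0, 1.684, -0.103], 'joint_vel': [0.0, 0.0, -0.0, -0.0, 0.0, 0.0], 'tau': [-0.001, -34.019, -30.242, 0.072, 0.033, -0.0], 'eef_pos': [220.478, -503.283, 204.319], 'orientation': [[0.916, 0.401, -0.001], [0.401, -0.916, 0.002], [0.0, -0.002, -1.0]], 'ft_force': [-0.328, -0.608, 0.095], 'moment': [0.024, 0.021, 0.011], 'grip_force': 0.0, 'grip_width': 94.063}
top {'fx': 490.8761, 'fy': 490.8761, 'cx': 255.4763, 'cy': 195.6648, 'k1': -0.177, 'rvec': [2.1667, -2.1898, 0.1002], 'tvec': [86.5248, 510.9474, 1567.465]}
side {'fx': 496.6613, 'fy': 496.6613, 'cx': 254.1288, 'cy': 192.9846, 'k1': 0.0317, 'rvec': [0.578, -2.5931, 1.2966], 'tvec': [508.8365, 161.9243, 1299.854]}
{'fx': 292.73710232392574, 'fy': 292.73710232392574, 'cx': 256.7540034941119, 'cy': 187.59712092160532, 'k1': -0.028739150065441057, 'hand_eye': array([[ 1.28182684e-05, -9.68445278e-01, -2.49226290e-01,
         7.13415946e+01],
       [ 9.99999979e-01, -3.83908069e-05,  2.00611516e-04,
         2.38409158e-01],
       [-2.03849273e-04, -2.49226288e-01,  9.68445257e-01,
        -1.78967766e+02],
       [ 0.00000000e+00,  0.00000000e+00,  0.00000000e+00,
         1.00000000e+00]])}
```

View pics/top0.png

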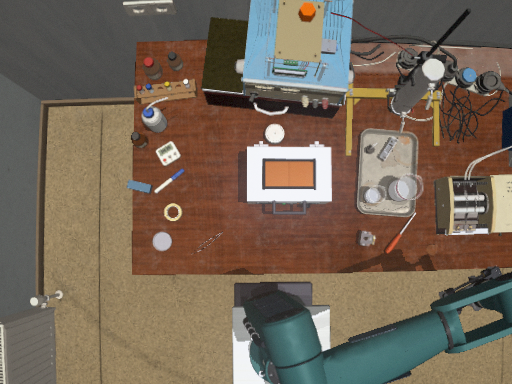

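View pics/side0.png

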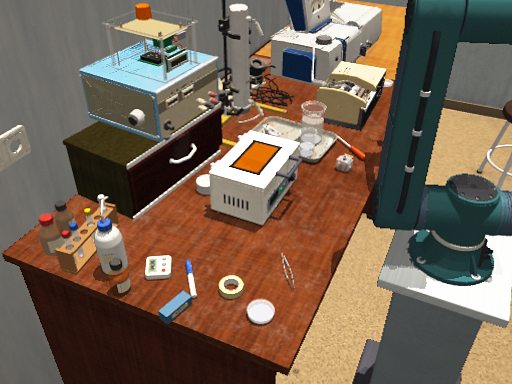

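The top view shows the closed cleaner, lid at about (247–331, 147–202) with the bow handle bar near (291, 210). The side view agrees, with bystanders at left and the cleaner's front facing the robot.

```bash
cat > h.py <<'E'
from bench import *
import cv2,numpy as np
from scipy.spatial.transform import Rotation as R
def undist(c,uv):
    d=(np.atleast_2d(uv).astype(float)-[c['cx'],c['cy']])/[c['fx'],c['fy']]
    u=d.copy()
    for _ in range(20): u=d/(1+c['k1']*(u**2).sum(1,keepdims=True))
    return np.c_[u,np.ones(len(u))]
def rays(n,uv,st=None):
    c=calibration(n);d=undist(c,uv)
    if n=="wrist":
        st=st or get_state();H=c['hand_eye'];O=np.array(st['orientation'])
        return O@H[:3,3]+np.array(st['eef_pos']),d@(O@H[:3,:3]).T
    Rm=R.from_rotvec(np.ravel(c['rvec'])).as_matrix();t=np.ravel(c['tvec'])
    return -Rm.T@t,d@Rm
def onz(n,uv,z,st=None):
    o,d=rays(n,uv,st);return o+d*((z-o[2])/d[:,2:])
def proj(n,P,st=None):
    c=calibration(n);P=np.atleast_2d(P).astype(float)
    if n=="wrist":
        st=st or get_state();H=c['hand_eye'];O=np.array(st['orientation'])
        q=((P-np.array(st['eef_pos']))@O-H[:3,3])@H[:3,:3]
    else:
        q=P@R.from_rotvec(np.ravel(c['rvec'])).as_matrix().T+np.ravel(c['tvec'])
    u=q[:,:2]/q[:,2:];u=u*(1+c['k1']*(u**2).sum(1,keepdims=True))
    return u*[c['fx'],c['fy']]+[c['cx'],c['cy']]
E
python3 - <<'E'
from h import *
im=cv2.imread("pics/top0.png");m=(im.min(2)>190).astype(np.uint8)
m2=np.zeros_like(m);m2[135:208,240:340]=m[135:208,240:340]
cs,_=cv2.findContours(m2,cv2.RETR_EXTERNAL,cv2.CHAIN_APPROX_NONE);c=max(cs,key=cv2.contourArea)[:,0]
print(c.min(0),c.max(0))
P=onz("top",c,135)[:,:2].astype(np.float32);r=cv2.minAreaRect(P);print(r,cv2.boxPoints(r))
# amber
b=im.astype(int);a=((b[:,:,2]-b[:,:,0]>110)).astype(np.uint8);a[:150]=0;a[200:]=0;a[:,:255]=0;a[:,325:]=0
cs,_=cv2.findContours(a,cv2.RETR_EXTERNAL,cv2.CHAIN_APPROX_NONE);c=max(cs,key=cv2.contourArea)[:,0]
P=onz("top",c,135)[:,:2].astype(np.float32);print(cv2.minAreaRect(P))
# bar
print(onz("top",[[291,210],[274,212],[308,213]],131))
cv2.imwrite("pics/crop1.png",np.hstack([cv2.resize(im[130:230,235:345],None,fx=4,fy=4,interpolation=cv2.INTER_CUBIC)]))
print(onz("top",[[274,133],[162,241],[172,212],[170,181],[139,187],[168,152],[209,242],[367,239]],10))
E
```

```text
[247 141] [331 200]
((577.929931640625, -20.724472045898438), (254.26112365722656, 180.85775756835938), 89.4856948852539) [[ 486.36356  -147.03821 ]
 [ 667.214    -148.66162 ]
 [ 669.49634   105.589264]
 [ 488.64587   107.21268 ]]
((568.2783813476562, -20.78228759765625), (139.92141723632812, 70.28031921386719), 89.44471740722656)
[[457.7797369  -24.98153964 131.        ]
 [452.3225925   26.35966063 131.        ]
 [448.12976386 -76.21797966 131.        ]]
[[ 720.63765977   17.44485326   10.        ]
 [ 367.68913821  387.50163696   10.        ]
 [ 462.1629886   354.57527467   10.        ]
 [ 564.28786188  361.6421624    10.        ]
 [ 545.65545455  465.10636241   10.        ]
 [ 661.11047011  369.1439826    10.        ]
 [ 363.51575829  233.53184858   10.        ]
 [ 366.58235209 -282.78635443   10.        ]]
```

View pics/crop1.png

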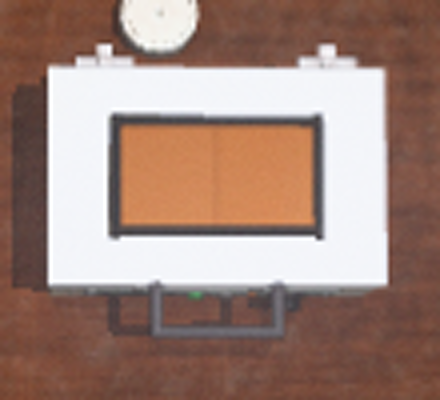

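The crop shows the lid with its front edge at crop row 287, the handle bar at (218, 332), i.e. full-picture (289.5, 213), and both hinges at the rear. Bar is at about x 451, y −20. First I align the tool's x with world y.

```bash
python3 -m crank '[{"rz":-0.116},{"rz":-0.116},{"rz":-0.116},{"rz":-0.116},{"rz":-0.116}]' 0.34 10
python3 -m crank '[{"rz":-0.116},{"rz":-0.116},{"rz":-0.116},{"rz":-0.116},{"rz":-0.116}]'
python3 -m crank '[{"dx":40,"dy":18},{"dx":40,"dy":18},{"dx":40,"dy":18},{"dx":40,"dy":18},{"dx":40,"dy":18}]'
python3 -m crank '[{"dx":36,"dy":15},{"dx":36,"dy":15},{"dx":36,"dy":15},{"dx":36,"dy":15},{"dx":36,"dy":15}]'
python3 - <<'E'
from h import *
s=get_state();print(np.round(s['q'],3),np.round(s['eef_pos'],1),np.round(s['orientation'],3).tolist())
im=camera("wrist");cv2.imwrite("pics/w1.png",im[:,:,::-1])
print(proj("wrist",[[451,-20,131]],s))
E
```

```text
[-1.261  0.088  1.372  0.     1.684 -0.103] [ 220.5 -503.3  204.4] [[0.916, 0.401, -0.001], [0.401, -0.916, 0.002], [0.0, -0.002, -1.0]]
[[-187.86429582 -302.52399266]]validation failed for argument at $[0]...
validation failed for argument at $[0]...
validation failed for argument at $[0]...
validation failed for argument at $[0]...
```

View pics/w1.png

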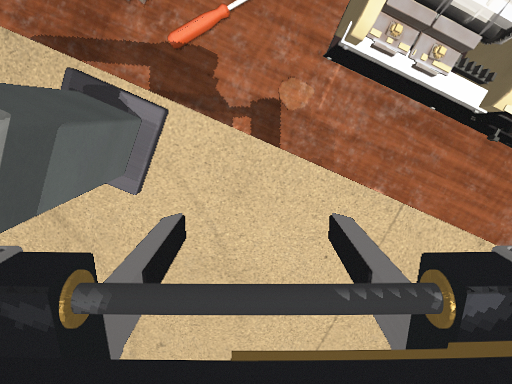

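The calls were refused because every row needs all six keys. The wrist picture only shows the start pose: floor, desk edge and open fingers.

```bash
python3 -m crank '[{"dx":0,"dy":0,"dz":0,"rx":0,"ry":0,"rz":-0.116},{"dx":0,"dy":0,"dz":0,"rx":0,"ry":0,"rz":-0.116},{"dx":0,"dy":0,"dz":0,"rx":0,"ry":0,"rz":-0.116},{"dx":0,"dy":0,"dz":0,"rx":0,"ry":0,"rz":-0.116},{"dx":0,"dy":0,"dz":0,"rx":0,"ry":0,"rz":-0.116}]' 0.34 10
python3 -m crank '[{"dx":0,"dy":0,"dz":0,"rx":0,"ry":0,"rz":-0.116},{"dx":0,"dy":0,"dz":0,"rx":0,"ry":0,"rz":-0.116},{"dx":0,"dy":0,"dz":0,"rx":0,"ry":0,"rz":-0.116},{"dx":0,"dy":0,"dz":0,"rx":0,"ry":0,"rz":-0.116},{"dx":0,"dy":0,"dz":0,"rx":0,"ry":0,"rz":-0.116}]'
python3 -m crank '[{"dx":20,"dy":9,"dz":0,"rx":0,"ry":0,"rz":0},{"dx":36,"dy":15,"dz":0,"rx":0,"ry":0,"rz":0},{"dx":36,"dy":15,"dz":0,"rx":0,"ry":0,"rz":0},{"dx":36,"dy":15,"dz":0,"rx":0,"ry":0,"rz":0},{"dx":36,"dy":15,"dz":0,"rx":0,"ry":0,"rz":0}]'
python3 -m crank '[{"dx":36,"dy":15,"dz":0,"rx":0,"ry":0,"rz":0},{"dx":36,"dy":15,"dz":0,"rx":0,"ry":0,"rz":0},{"dx":36,"dy":15,"dz":0,"rx":0,"ry":0,"rz":0},{"dx":36,"dy":15,"dz":0,"rx":0,"ry":0,"rz":0},{"dx":36,"dy":15,"dz":0,"rx":0,"ry":0,"rz":0}]'
python3 -m crank '[{"dx":36,"dy":15,"dz":0,"rx":0,"ry":0,"rz":0},{"dx":36,"dy":15,"dz":0,"rx":0,"ry":0,"rz":0},{"dx":36,"dy":15,"dz":0,"rx":0,"ry":0,"rz":0},{"dx":20,"dy":10,"dz":0,"rx":0,"ry":0,"rz":0},{"dx":0,"dy":0,"dz":0,"rx":0,"ry":0,"rz":0}]'
python3 - <<'E'
from h import *
s=get_state();print(np.round(s['q'],3),np.round(s['eef_pos'],1),np.round(s['orientation'],3).tolist())
im=camera("wrist");cv2.imwrite("pics/w2.png",im[:,:,::-1])
print(proj("wrist",[[451,-20,131]],s))
E
```

```text
time: 0.57
eef_pos: [220.6, -503.6, 205.0]
orientation: [[0.542, 0.841, -0.0], [0.841, -0.542, 0.001], [0.001, -0.001, -1.0]]
ft_force: [0.6, -0.4, 0.3]
grip_width: 64.1
grip_force: 0.0
time: 0.98
eef_pos: [220.6, -503.6, 205.0]
orientation: [[-0.008, 1.0, -0.0], [1.0, 0.008, 0.001], [0.001, -0.0, -1.0]]
ft_force: [0.4, 0.1, 0.6]
grip_width: 32.7
grip_force: 0.0
time: 1.4
eef_pos: [289.4, -337.9, 205.0]
orientation: [[-0.001, 1.0, -0.0], [1.0, 0.001, 0.001], [0.001, -0.0, -1.0]]
ft_force: [0.9, 0.5, -0.3]
grip_width: 31.8
grip_force: 0.0
time: 1.82
eef_pos: [364.0, -157.7, 205.4]
orientation: [[-0.001, 1.0, 0.0], [1.0, 0.001, -0.0], [-0.0, 0.0, -1.0]]
ft_force: [0.2, -0.7, 0.3]
grip_width: 31.8
grip_force: 0.0
time: 2.23
eef_pos: [419.5, -27.8, 205.1]
orientation: [[-0.008, 1.0, -0.0], [1.0, 0.008, 0.002], [0.002, -0.0, -1.0]]
ft_force: [-0.0, -0.0, -0.6]
grip_width: 32.4
grip_force: 0.0
[-0.203 -0.206  1.65   0.002  1.699 -0.211] [419.5 -27.8 205.1] [[-0.008, 1.0, -0.0], [1.0, 0.008, 0.002], [0.002, -0.0, -1.0]]
[[292.92990908 186.56149337]]
```

View pics/w2.png

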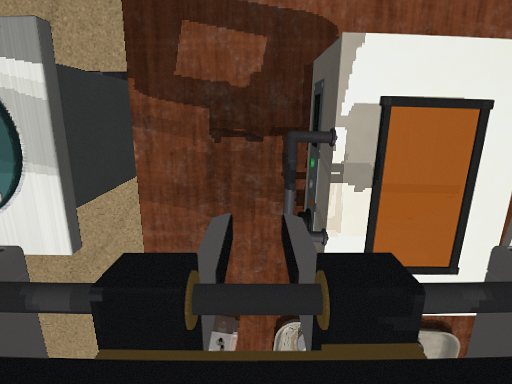

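The wrist view shows the handle bar at column ≈291, rows 133–238, within 2 px of prediction. I move over it, descend and close.

```bash
python3 -m crank '[{"dx":3,"dy":15,"dz":0,"rx":0,"ry":0,"rz":0},{"dx":4,"dy":15,"dz":0,"rx":0,"ry":0,"rz":0.008},{"dx":0,"dy":1,"dz":15,"rx":0,"ry":0,"rz":0.008},{"dx":0,"dy":0,"dz":20,"rx":0,"ry":0,"rz":0},{"dx":0,"dy":0,"dz":20,"rx":0,"ry":0,"rz":0}]' 
python3 -m crank '[{"dx":0,"dy":0,"dz":20,"rx":0,"ry":0,"rz":0},{"dx":0,"dy":0,"dz":16,"rx":0,"ry":0,"rz":0},{"dx":0,"dy":0,"dz":2,"rx":0,"ry":0,"rz":0},{"dx":0,"dy":0,"dz":0,"rx":0,"ry":0,"rz":0},{"dx":0,"dy":0,"dz":0,"rx":0,"ry":0,"rz":0}]'
python3 -m crank '[{"dx":0,"dy":0,"dz":0,"rx":0,"ry":0,"rz":0},{"dx":0,"dy":0,"dz":0,"rx":0,"ry":0,"rz":0},{"dx":0,"dy":0,"dz":0,"rx":0,"ry":0,"rz":0},{"dx":0,"dy":0,"dz":0,"rx":0,"ry":0,"rz":0},{"dx":0,"dy":0,"dz":0,"rx":0,"ry":0,"rz":0}]' 0 10
```

```text
time: 2.7
eef_pos: [449.8, -26.0, 150.1]
orientation: [[0.016, 1.0, 0.001], [1.0, -0.016, -0.001], [-0.001, 0.001, -1.0]]
ft_force: [0.2, 0.5, -0.4]
grip_width: 31.7
grip_force: 0.0
time: 3.12
eef_pos: [450.0, -25.3, 113.3]
orientation: [[0.015, 1.0, 0.001], [1.0, -0.015, -0.001], [-0.001, 0.001, -1.0]]
ft_force: [0.0, 0.1, 0.3]
grip_width: 31.7
grip_force: 0.0
time: 3.53
eef_pos: [448.5, -24.5, 113.3]
orientation: [[0.014, 1.0, -0.002], [1.0, -0.014, -0.001], [-0.001, -0.002, -1.0]]
ft_force: [-4.7, -0.5, 5.9]
grip_width: 9.8
grip_force: 10.0
```

```bash
python3 -m crank '[{"dx":0,"dy":1,"dz":-21,"rx":0,"ry":0,"rz":0},{"dx":0,"dy":3,"dz":-20,"rx":0,"ry":0,"rz":0},{"dx":0,"dy":5,"dz":-20,"rx":0,"ry":0,"rz":0},{"dx":0,"dy":7,"dz":-19,"rx":0,"ry":0,"rz":0},{"dx":0,"dy":9,"dz":-18,"rx":0,"ry":0,"rz":0}]'
python3 -m crank '[{"dx":0,"dy":11,"dz":-18,"rx":0,"ry":0,"rz":0},{"dx":0,"dy":12,"dz":-16,"rx":0,"ry":0,"rz":0},{"dx":0,"dy":14,"dz":-15,"rx":0,"ry":0,"rz":0},{"dx":0,"dy":15,"dz":-14,"rx":0,"ry":0,"rz":0},{"dx":0,"dy":17,"dz":-12,"rx":0,"ry":0,"rz":0}]'
```

```text
time: 3.95
eef_pos: [472.1, -24.7, 211.0]
orientation: [[0.014, 1.0, -0.007], [1.0, -0.014, -0.0], [-0.001, -0.007, -1.0]]
ft_force: [-6.4, -0.4, 1.3]
grip_width: 9.4
grip_force: 10.0
time: 4.37
eef_pos: [542.3, -25.7, 288.9]
orientation: [[0.014, 1.0, -0.001], [1.0, -0.014, -0.001], [-0.001, -0.001, -1.0]]
ft_force: [-5.2, 0.7, 5.3]
grip_width: 9.5
grip_force: 10.0
```

```bash
python3 -m crank '[{"dx":0,"dy":18,"dz":-10,"rx":0,"ry":0,"rz":0},{"dx":0,"dy":19,"dz":-8,"rx":0,"ry":0,"rz":0},{"dx":0,"dy":19,"dz":-7,"rx":0,"ry":0,"rz":0},{"dx":0,"dy":20,"dz":-4,"rx":0,"ry":0,"rz":0},{"dx":0,"dy":20,"dz":-3,"rx":0,"ry":0,"rz":0}]'
python3 -m crank '[{"dx":0,"dy":20,"dz":0,"rx":0,"ry":0,"rz":0},{"dx":0,"dy":21,"dz":2,"rx":0,"ry":0,"rz":0},{"dx":0,"dy":0,"dz":0,"rx":0,"ry":0,"rz":0},{"dx":0,"dy":0,"dz":0,"rx":0,"ry":0,"rz":0},{"dx":0,"dy":0,"dz":0,"rx":0,"ry":0,"rz":0}]'
python3 -c "
from h import *
print(np.round(get_state()['q'],3))"
```

```text
time: 4.78
eef_pos: [640.6, -27.0, 319.3]
orientation: [[0.014, 1.0, 0.002], [1.0, -0.014, -0.001], [-0.001, 0.002, -1.0]]
ft_force: [-0.8, -1.1, 0.4]
grip_width: 9.4
grip_force: 10.0
time: 5.2
eef_pos: [680.8, -27.6, 314.9]
orientation: [[0.014, 1.0, -0.001], [1.0, -0.014, -0.0], [-0.0, -0.001, -1.0]]
ft_force: [0.9, 0.1, -1.5]
grip_width: 9.4
grip_force: 10.0
[-0.124  0.411  0.76  -0.     1.97  -0.11 ]
```

```bash
python3 -m crank '[{"dx":0,"dy":7,"dz":1,"rx":0,"ry":0,"rz":0},{"dx":0,"dy":6,"dz":1,"rx":0,"ry":0,"rz":0},{"dx":0,"dy":0,"dz":0,"rx":0,"ry":0,"rz":0},{"dx":0,"dy":0,"dz":0,"rx":0,"ry":0,"rz":0},{"dx":0,"dy":0,"dz":0,"rx":0,"ry":0,"rz":0}]'
python3 -m crank '[{"dx":0,"dy":0,"dz":0,"rx":0,"ry":0,"rz":0},{"dx":0,"dy":0,"dz":0,"rx":0,"ry":0,"rz":0},{"dx":0,"dy":0,"dz":-15,"rx":0,"ry":0,"rz":0},{"dx":0,"dy":0,"dz":-20,"rx":0,"ry":0,"rz":0},{"dx":0,"dy":-10,"dz":-20,"rx":0,"ry":0,"rz":0}]' 0.38
python3 -m crank '[{"dx":0,"dy":-40,"dz":-5,"rx":0,"ry":0,"rz":0},{"dx":0,"dy":-40,"dz":0,"rx":0,"ry":0,"rz":0},{"dx":0,"dy":-40,"dz":0,"rx":0,"ry":0,"rz":0},{"dx":0,"dy":-40,"dz":0,"rx":0,"ry":0,"rz":0},{"dx":0,"dy":-40,"dz":0,"rx":0,"ry":0,"rz":0}]'
python3 - <<'E'
from h import *
s=get_state();print(np.round(s['eef_pos'],1))
im=camera("wrist");cv2.imwrite("pics/w3.png",im[:,:,::-1])
t=camera("top")[:,:,::-1];cv2.imwrite("pics/t3.png",t)
si=camera("side")[:,:,::-1];cv2.imwrite("pics/s3.png",si)
import json;json.dump({k:np.array(s[k]).tolist() for k in('eef_pos','orientation')},open('w3.json','w'))
a=cv2.resize(im[:,:,::-1],(512,384));b=cv2.resize(t[110:240,220:340],(280,303));c=cv2.resize(si[90:230,190:320],(280,300))
o=np.zeros((603,800,3),np.uint8);o[:384,:512]=a;o[:303,516:796]=b;o[303:603,516:796]=c;cv2.imwrite("pics/m3.png",o[:600])
E
```

```text
time: 5.62
eef_pos: [693.5, -27.7, 313.1]
orientation: [[0.014, 1.0, -0.001], [1.0, -0.014, 0.0], [0.0, -0.001, -1.0]]
ft_force: [-0.5, 0.2, -2.9]
grip_width: 9.5
grip_force: 10.0
time: 6.03
eef_pos: [684.0, -27.6, 367.7]
orientation: [[0.014, 1.0, -0.002], [1.0, -0.014, 0.0], [0.0, -0.002, -1.0]]
ft_force: [0.4, -0.0, 0.2]
grip_width: 35.2
grip_force: 0.0
time: 6.45
eef_pos: [481.5, -24.6, 374.1]
orientation: [[0.014, 1.0, 0.002], [1.0, -0.014, -0.0], [-0.0, 0.002, -1.0]]
ft_force: [0.2, -0.5, 1.3]
grip_width: 36.1
grip_force: 0.0
[481.5 -24.6 374.1]
```

View pics/m3.png

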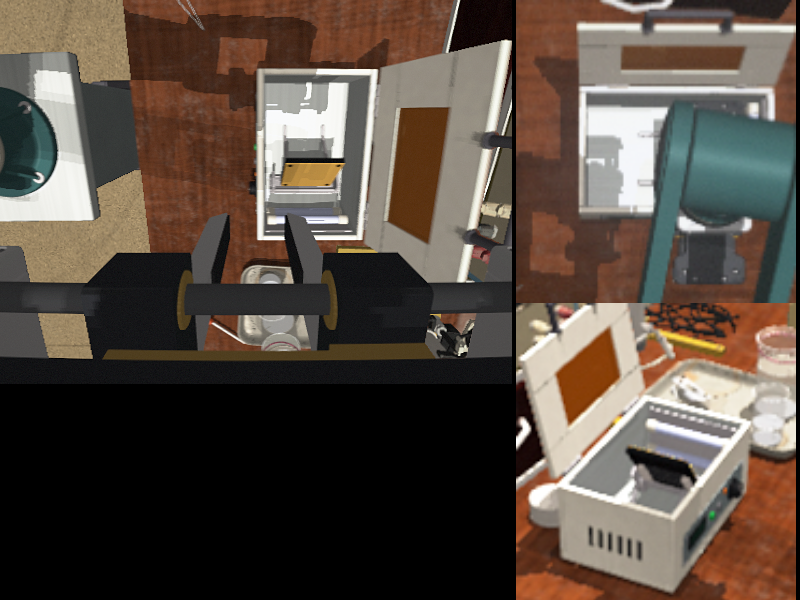

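The wrist view shows the lid standing open, the box rim at (258,69)–(378,240), and the brass plate in the cradle at columns 281–344, rows 160–187. The lamp is at the bottom, near row 215. Top and side views confirm the lid rests open. Now measuring the plate corners and rim.

Run:
```python
from h import *
import json
s=json.load(open('w3.json'));im=cv2.imread("pics/w3.png").astype(int)
b,g,r=im[:,:,0],im[:,:,1],im[:,:,2]
m=((r-b>60)&(r>120)).astype(np.uint8);m[:140]=0;m[200:]=0;m[:,:270]=0;m[:,352:]=0
cs,_=cv2.findContours(m,cv2.RETR_EXTERNAL,cv2.CHAIN_APPROX_NONE);c=max(cs,key=cv2.contourArea)
print(cv2.contourArea(c),cv2.boundingRect(c));ap=cv2.approxPolyDP(c,3,True)[:,0];print(ap.tolist())
k=((im.max(2)<70)).astype(np.uint8);k[:140]=0;k[175:]=0;k[:,:275]=0;k[:,352:]=0
ys,xs=np.nonzero(k);print("dark",xs.min(),xs.max(),ys.min(),ys.max(),len(xs))
for y in range(154,168): print(y,''.join('%4d'%im[y,x].mean() for x in range(278,352,6)))
P=onz("wrist",ap,112,s);print(np.round(P,1).tolist())
# rim outer: white contour corners
print(np.round(onz("wrist",[[258,69],[378,69],[258,240],[364,240]],126,s),1).tolist())
im[:]=im
crop=cv2.resize(cv2.imread("pics/w3.png")[55:250,240:400],None,fx=3.6,fy=3,interpolation=cv2.INTER_CUBIC);cv2.imwrite("pics/c3.png",crop)
```

```text
1151.0 (281, 163, 64, 23)
[[281, 185], [329, 185], [344, 163], [285, 163]]
dark 282 344 158 174 307
154  228 104  96  98  98  96  97 100  91 236 248  87  92
155  228 105  97  99 100  99  97  98  86 237 248  85  91
156  227 108  98 100 102 101  99 102  87 241 253  91  92
157  227  89  82  81  81  83  81  83  70 207 230  80  91
158  228  82  22  24  24  29  26  29  20  79  91  65  91
159  227  78  10   6  12  14  10  11  12   7   7  59  92
160  227  78  11  13  15   8  18  14   9  17  14  52  90
161  228  71   3   9   9   7  11  10  13  16  10  51  89
162  228  61  13  11  13  13  12  13   8  11  11  49  91
163  229  68 155 146 168 171 161 163 164 174 173 142  90
164  228  59 100 117 133 140 131 137 136 146 122 115  90
165  227  76  16 113 127 134 125 128 130 140  34  97  89
166  227  67  28 112 128 135 126 128 129 141  42  89  92
167  227  65 110 113 130 135 127 130 130 138 133  90  90
[[518.6, -63.2, 112.0], [593.4, -64.2, 112.0], [614.8, -29.9, 112.0], [524.5, -28.7, 112.0]]
[[485.0, 104.6, 126.0], [650.3, 103.2, 126.0], [481.7, -148.8, 126.0], [650.2, -151.7, 126.0]]
```

View pics/c3.png

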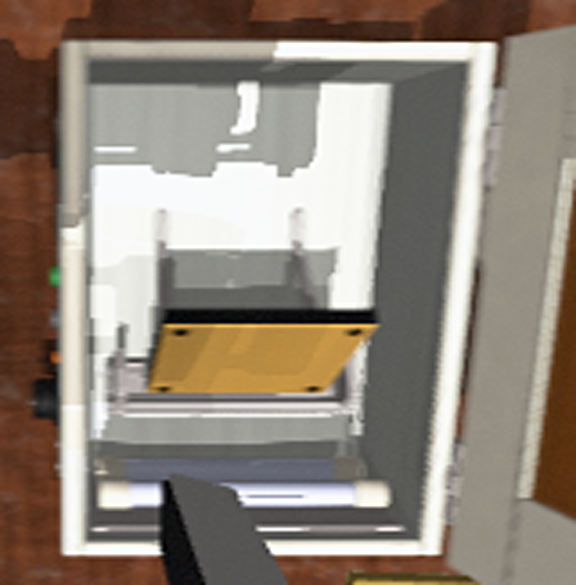

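The crop shows the plate's dark rear edge at rows 158–162 of the original with the brass top edge at row 163, columns 284–345. The ledge with its cheeks is below it, then the lamp tubes.

Run:
```python
from h import *
import json
s=json.load(open('w3.json'))
print("front top",np.round(onz("wrist",[[284.5,162.5],[345,162.5]],120.3,s),1).tolist())
print("rear top",np.round(onz("wrist",[[284.5,157.7],[345,157.7]],114.6,s),1).tolist())
print("bottom",np.round(onz("wrist",[[280.5,186],[330,186]],41.7+5,s),1).tolist())
```

```text
front top [[522.9, -26.5, 120.3], [613.8, -27.7, 120.3]]
rear top [[523.4, -20.1, 114.6], [615.1, -21.3, 114.6]]
bottom [[523.3, -81.3, 46.7], [611.9, -82.6, 46.7]]
```

```bash
for i in 1 2; do :; done; python3 -m crank '[{"dx":0,"dy":0,"dz":0,"rx":0,"ry":0,"rz":0.121},{"dx":0,"dy":0,"dz":0,"rx":0,"ry":0,"rz":0.121},{"dx":0,"dy":0,"dz":0,"rx":0,"ry":0,"rz":0.121},{"dx":0,"dy":0,"dz":0,"rx":0,"ry":0,"rz":0.121},{"dx":0,"dy":0,"dz":0,"rx":0,"ry":0,"rz":0.121}]' 0.36
python3 -m crank '[{"dx":0,"dy":0,"dz":0,"rx":0,"ry":0,"rz":0.121},{"dx":0,"dy":0,"dz":0,"rx":0,"ry":0,"rz":0.121},{"dx":0,"dy":0,"dz":0,"rx":0,"ry":0,"rz":0.121},{"dx":0,"dy":0,"dz":0,"rx":0,"ry":0,"rz":0.121},{"dx":0,"dy":0,"dz":0,"rx":0,"ry":0,"rz":0.121}]'
python3 -m crank '[{"dx":0,"dy":0,"dz":0,"rx":0,"ry":0,"rz":0.121},{"dx":0,"dy":0,"dz":0,"rx":0,"ry":0,"rz":0.121},{"dx":0,"dy":0,"dz":0,"rx":0,"ry":0,"rz":0.119},{"dx":15,"dy":0,"dz":0,"rx":-0.1,"ry":0,"rz":0},{"dx":15,"dy":0,"dz":0,"rx":-0.1,"ry":0,"rz":0}]'
python3 -m crank '[{"dx":15,"dy":0,"dz":0,"rx":-0.1,"ry":0,"rz":0},{"dx":15,"dy":0,"dz":0,"rx":-0.1,"ry":0,"rz":0},{"dx":15,"dy":0,"dz":0,"rx":-0.1,"ry":0,"rz":0},{"dx":12,"dy":0,"dz":0,"rx":-0.111,"ry":0,"rz":0},{"dx":0,"dy":0,"dz":0,"rx":0,"ry":0,"rz":0}]'
cat > go.py <<'E'
from h import *
import sys
# tool-frame shift and turn from here to target given tip depth d below plate top; flip=0/1
def target(top,d,yaw,flip):
    a=np.radians(35);Z=R.from_euler('z',yaw).as_matrix()
    z=Z@[0,-np.sin(a),-np.cos(a)];x=Z@[1,0,0]*(-1 if flip else 1)
    return np.array(top)+z*d,np.c_[x,np.cross(z,x),z]
def delta(p,O):
    s=get_state();A=np.array(s['orientation'])
    return np.round(A.T@(p-np.array(s['eef_pos'])),1),np.round(R.from_matrix(A.T@O).as_rotvec(),3)
E
python3 - <<'E'
from go import *
s=get_state();print(np.round(s['q'],3))
p,O=target([568.7,-23.9,117.4],18,-.013,0);print(p,delta(p,O))
E
```

```text
time: 7.02
eef_pos: [485.1, -24.9, 373.7]
orientation: [[0.585, 0.811, 0.001], [0.811, -0.585, -0.0], [0.0, 0.001, -1.0]]
ft_force: [-0.7, 0.7, 0.8]
grip_width: 34.0
grip_force: 0.0
time: 7.43
eef_pos: [485.2, -25.0, 373.6]
orientation: [[0.942, 0.334, 0.001], [0.334, -0.942, -0.0], [0.001, 0.0, -1.0]]
ft_force: [0.5, -0.3, -0.3]
grip_width: 33.8
grip_force: 0.0
time: 7.85
eef_pos: [515.4, -27.1, 375.1]
orientation: [[1.0, -0.019, 0.0], [-0.018, -0.979, -0.203], [0.004, 0.203, -0.979]]
ft_force: [0.2, -0.7, 1.1]
grip_width: 34.0
grip_force: 0.0
time: 8.27
eef_pos: [573.5, -22.2, 367.7]
orientation: [[1.0, -0.001, -0.011], [-0.007, -0.817, -0.576], [-0.009, 0.576, -0.817]]
ft_force: [-0.3, 0.8, -0.9]
grip_width: 34.0
grip_force: 0.0
[ 0.208  0.216  1.032 -0.653  1.964  1.547]
[568.56578689 -34.22350346 102.6552632 ] (array([  -2.5, -142.8,  223.6]), array([0.003, 0.004, 0.01 ]))
```

```bash
python3 -m crank '[{"dx":-1,"dy":-28,"dz":5,"rx":0,"ry":0,"rz":0},{"dx":-1,"dy":-29,"dz":5,"rx":0,"ry":0.004,"rz":0.01},{"dx":0,"dy":-29,"dz":5,"rx":0,"ry":0,"rz":0},{"dx":0,"dy":-29,"dz":5,"rx":0,"ry":0,"rz":0},{"dx":0,"dy":-28,"dz":5,"rx":0,"ry":0,"rz":0}]'
python3 -m crank '[{"dx":0,"dy":0,"dz":35,"rx":0,"ry":0,"rz":0},{"dx":0,"dy":0,"dz":38,"rx":0,"ry":0,"rz":0},{"dx":0,"dy":0,"dz":38,"rx":0,"ry":0,"rz":0},{"dx":0,"dy":0,"dz":32,"rx":0,"ry":0,"rz":0},{"dx":0,"dy":0,"dz":10,"rx":0,"ry":0,"rz":0}]'
python3 - <<'E'
from go import *
for _ in range(2):
    s=get_state();im=camera("wrist")
print(np.round(s['q'],3),s['eef_pos'])
cv2.imwrite("pics/w4.png",im[:,:,::-1])
import json;json.dump({k:np.array(s[k]).tolist() for k in('eef_pos','orientation')},open('w4.json','w'))
p,O=target([568.7,-23.9,117.4],18,-.013,0);print(p,delta(p,O))
a=np.radians(35);n=np.array([.0,-np.cos(a),np.sin(a)])
T=np.array([568.7,-23.9,117.4]);print(np.round(proj("wrist",[T+[45,-.6,0]+5*n,T-[45,-.6,0]+5*n,T+[45,-.6,0]-5*n,T-[45,-.6,0]-5*n],s),1).tolist())
E
```

```text
time: 8.68
eef_pos: [571.6, 77.7, 270.4]
orientation: [[1.0, -0.023, -0.004], [-0.021, -0.82, -0.571], [0.01, 0.571, -0.821]]
ft_force: [-0.4, -0.6, -0.2]
grip_width: 33.8
grip_force: 0.0
time: 9.1
eef_pos: [568.2, -13.6, 141.1]
orientation: [[1.0, -0.02, -0.012], [-0.024, -0.819, -0.573], [0.002, 0.573, -0.819]]
ft_force: [-0.4, 0.6, -0.1]
grip_width: 34.0
grip_force: 0.0
[ 0.222  0.26   1.427 -0.591  1.614  1.84 ] [568.37994976 -13.59761844 141.50330507]
[568.56578689 -34.22350346 102.6552632 ] (array([-0.8, -5.8, 46.5]), array([-0.   ,  0.001, -0.011]))
[[255.0, 150.6], [256.4, 266.4], [240.7, 150.9], [243.6, 266.7]]
```

View pics/w4.png

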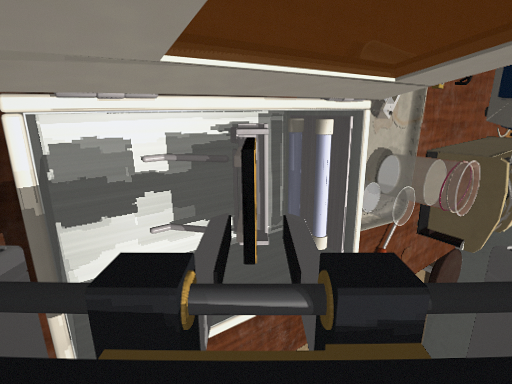

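The wrist view looks down the lean: the plate's top edge spans columns 243–255 and rows 150–263, between the open fingers, matching the predicted columns within 1–2 px. I move in and grip.

```bash
python3 -m crank '[{"dx":0,"dy":-6,"dz":5,"rx":0,"ry":0,"rz":-0.011},{"dx":0,"dy":0,"dz":14,"rx":0,"ry":0,"rz":0},{"dx":0,"dy":0,"dz":14,"rx":0,"ry":0,"rz":0},{"dx":0,"dy":0,"dz":12,"rx":0,"ry":0,"rz":0},{"dx":0,"dy":0,"dz":0,"rx":0,"ry":0,"rz":0}]'
python3 -m crank '[{"dx":0,"dy":0,"dz":0,"rx":0,"ry":0,"rz":0},{"dx":0,"dy":0,"dz":0,"rx":0,"ry":0,"rz":0},{"dx":0,"dy":0,"dz":0,"rx":0,"ry":0,"rz":0},{"dx":0,"dy":0,"dz":0,"rx":0,"ry":0,"rz":0},{"dx":0,"dy":0,"dz":0,"rx":0,"ry":0,"rz":0}]' 0 25
python3 - <<'E'
from go import *
s=get_state();print(s['eef_pos'],s['grip_width'],s['grip_force'],s['ft_force'])
p,O=target([568.7,-23.9,117.4],18,-.013,0);print(p,delta(p,O))
E
```

```text
time: 9.62
eef_pos: [570.3, -31.9, 104.7]
orientation: [[1.0, -0.01, -0.005], [-0.011, -0.819, -0.573], [0.002, 0.573, -0.819]]
ft_force: [-0.2, -0.1, 0.0]
grip_width: 33.7
grip_force: 0.0
time: 10.03
eef_pos: [571.0, -31.3, 106.2]
orientation: [[1.0, -0.011, -0.002], [-0.01, -0.819, -0.573], [0.005, 0.573, -0.819]]
ft_force: [-0.4, 1.9, 2.0]
grip_width: 9.6
grip_force: 25.0
[571.01288069 -31.31693027 106.21496236] 9.587815429289881 25.000472366809845 [-0.43002389  1.88544734  1.96514751]
[568.56578689 -34.22350346 102.6552632 ] (array([-2.4,  0.4,  4.6]), array([-0.001, -0.005, -0.001]))
```

```bash
python3 -m crank '[{"dx":0,"dy":0,"dz":-10,"rx":0,"ry":0,"rz":0},{"dx":0,"dy":0,"dz":-20,"rx":0,"ry":0,"rz":0},{"dx":0,"dy":0,"dz":-30,"rx":0,"ry":0,"rz":0},{"dx":0,"dy":0,"dz":-35,"rx":0,"ry":0,"rz":0},{"dx":0,"dy":0,"dz":-35,"rx":0,"ry":0,"rz":0}]'
python3 -m crank '[{"dx":0,"dy":0,"dz":-30,"rx":0,"ry":0,"rz":0},{"dx":-20,"dy":0,"dz":-10,"rx":0,"ry":0,"rz":0},{"dx":-35,"dy":0,"dz":0,"rx":0,"ry":0,"rz":0},{"dx":-35,"dy":0,"dz":0,"rx":0,"ry":0,"rz":0},{"dx":-30,"dy":0,"dz":0,"rx":0,"ry":0,"rz":0}]'
python3 - <<'E'
from go import *
s=get_state();print(np.round(s['q'],3))
t=camera("top");cv2.imwrite("pics/t5.png",t[:,:,::-1]);w=camera("wrist");cv2.imwrite("pics/w5.png",w[:,:,::-1])
E
```

```text
time: 10.45
eef_pos: [570.0, 43.5, 212.3]
orientation: [[1.0, -0.01, -0.006], [-0.012, -0.819, -0.573], [0.0, 0.573, -0.819]]
ft_force: [0.5, 0.1, -2.0]
grip_width: 9.8
grip_force: 25.0
time: 10.87
eef_pos: [449.1, 67.7, 244.3]
orientation: [[1.0, -0.01, -0.005], [-0.011, -0.82, -0.573], [0.002, 0.573, -0.82]]
ft_force: [-0.2, 0.5, -1.5]
grip_width: 9.5
grip_force: 25.0
[ 0.429  0.037  1.472 -0.574  1.868  1.905]
```

```bash
python3 -m crank '[{"dx":0,"dy":0,"dz":0,"rx":0,"ry":0,"rz":-0.121},{"dx":0,"dy":0,"dz":0,"rx":0,"ry":0,"rz":-0.121},{"dx":0,"dy":0,"dz":0,"rx":0,"ry":0,"rz":-0.121},{"dx":0,"dy":0,"dz":0,"rx":0,"ry":0,"rz":-0.121},{"dx":0,"dy":0,"dz":0,"rx":0,"ry":0,"rz":-0.121}]'
python3 -m crank '[{"dx":0,"dy":0,"dz":0,"rx":0,"ry":0,"rz":-0.121},{"dx":0,"dy":0,"dz":0,"rx":0,"ry":0,"rz":-0.121},{"dx":0,"dy":0,"dz":0,"rx":0,"ry":0,"rz":-0.121},{"dx":0,"dy":0,"dz":0,"rx":0,"ry":0,"rz":-0.121},{"dx":0,"dy":0,"dz":0,"rx":0,"ry":0,"rz":-0.121}]'
python3 -m crank '[{"dx":0,"dy":0,"dz":0,"rx":0,"ry":0,"rz":-0.121},{"dx":0,"dy":0,"dz":0,"rx":0,"ry":0,"rz":-0.121},{"dx":0,"dy":0,"dz":0,"rx":0,"ry":0,"rz":-0.121},{"dx":0,"dy":0,"dz":0,"rx":0,"ry":0,"rz":-0.121},{"dx":0,"dy":0,"dz":0,"rx":0,"ry":0,"rz":-0.121}]'
python3 -m crank '[{"dx":0,"dy":0,"dz":0,"rx":0,"ry":0,"rz":-0.121},{"dx":0,"dy":0,"dz":0,"rx":0,"ry":0,"rz":-0.121},{"dx":0,"dy":0,"dz":0,"rx":0,"ry":0,"rz":-0.121},{"dx":0,"dy":0,"dz":0,"rx":0,"ry":0,"rz":-0.121},{"dx":0,"dy":0,"dz":0,"rx":0,"ry":0,"rz":-0.121}]'
python3 -m crank '[{"dx":0,"dy":0,"dz":0,"rx":0,"ry":0,"rz":-0.121},{"dx":0,"dy":0,"dz":0,"rx":0,"ry":0,"rz":-0.121},{"dx":0,"dy":0,"dz":0,"rx":0,"ry":0,"rz":-0.121},{"dx":0,"dy":0,"dz":0,"rx":0,"ry":0,"rz":-0.121},{"dx":0,"dy":0,"dz":0,"rx":0,"ry":0,"rz":-0.121}]'
python3 -m crank '[{"dx":0,"dy":0,"dz":0,"rx":0,"ry":0,"rz":-0.117},{"dx":0,"dy":0,"dz":0,"rx":0,"ry":0,"rz":0},{"dx":0,"dy":0,"dz":0,"rx":0,"ry":0,"rz":0},{"dx":0,"dy":0,"dz":0,"rx":0,"ry":0,"rz":0},{"dx":0,"dy":0,"dz":0,"rx":0,"ry":0,"rz":0}]'
python3 - <<'E'
from go import *
import json
s=get_state();print(np.round(s['q'],3))
p,O=target([0,0,0],0,-.011,1);print(delta(np.array([568.5,-31.3,106.2]),O))
w=camera("wrist");cv2.imwrite("pics/w6.png",w[:,:,::-1]);t=camera("top");cv2.imwrite("pics/t6.png",t[:,:,::-1])
json.dump({k:np.array(s[k]).tolist() for k in('eef_pos','orientation')},open('w6.json','w'))
o=np.zeros((384,800,3),np.uint8);o[:,:512]=w[:,:,::-1];o[:300,515:800]=cv2.resize(t[110:250,215:348,::-1],(285,300));cv2.imwrite("pics/m6.png",o)
E
```

```text
time: 11.38
eef_pos: [451.6, 67.3, 244.3]
orientation: [[0.825, 0.565, -0.004], [0.461, -0.677, -0.573], [-0.326, 0.471, -0.819]]
ft_force: [-0.1, -0.3, -2.3]
grip_width: 9.7
grip_force: 25.0
time: 11.8
eef_pos: [451.7, 67.3, 244.2]
orientation: [[0.357, 0.934, -0.004], [0.765, -0.295, -0.573], [-0.537, 0.202, -0.819]]
ft_force: [-0.5, -0.2, -1.7]
grip_width: 10.0
grip_force: 25.0
time: 12.22
eef_pos: [451.6, 67.3, 244.2]
orientation: [[-0.237, 0.971, -0.004], [0.797, 0.192, -0.573], [-0.556, -0.139, -0.819]]
ft_force: [-0.8, 0.1, -1.4]
grip_width: 9.8
grip_force: 25.0
time: 12.63
eef_pos: [451.7, 67.3, 244.2]
orientation: [[-0.748, 0.664, -0.004], [0.546, 0.611, -0.573], [-0.378, -0.431, -0.819]]
ft_force: [-0.1, -0.4, -0.9]
grip_width: 9.9
grip_force: 25.0
time: 13.05
eef_pos: [451.7, 67.3, 244.2]
orientation: [[-0.993, 0.121, -0.004], [0.101, 0.813, -0.573], [-0.066, -0.569, -0.819]]
ft_force: [0.5, -0.2, -2.8]
grip_width: 9.9
grip_force: 25.0
time: 13.47
eef_pos: [451.2, 67.0, 244.2]
orientation: [[-1.0, 0.012, -0.004], [0.012, 0.819, -0.574], [-0.003, -0.574, -0.819]]
ft_force: [-0.0, 0.3, -2.4]
grip_width: 9.9
grip_force: 25.0
[ 0.427  0.04   1.469 -0.575  1.866 -1.236]
(array([-1.18e+02,  1.00e-01,  1.69e+02]), array([-0.   ,  0.002, -0.003]))
```

View pics/m6.png

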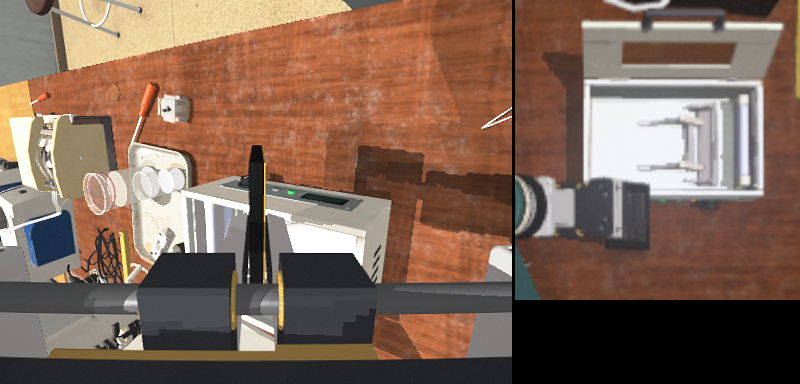

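The plate is held turned and aligned with the tool. The top view shows the empty cradle clearly, right of the box middle, so I measure its centre along x there.

Run:
```python
from go import *
import json
im=cv2.imread("pics/t6.png").astype(int)
print("cols at row"); 
g=im.mean(2).astype(int)
print('     ',' '.join('%3d'%x for x in range(284,322,2)))
for y in range(146,202,1): print(y,' '.join('%3d'%g[y,x] for x in range(284,322,2)))
print(np.round(onz("top",[[296,156],[296,185],[310,170]],50),1).tolist())
s=json.load(open('w3.json'));print(np.round(onz("wrist",[[273.3,178],[337.8,178]],55,s),1).tolist())
```

```text
cols at row
      284 286 288 290 292 294 296 298 300 302 304 306 308 310 312 314 316 318 320
146 102 100 101  98  99  95 100 100  99 101 104 105 108 123 126 132 155 148 133
147 225 225 226 224 213 224 223 221 221 220 221 217 217 183 183 133 131 161 166
148 245 244 245 245 242 245 244 245 244 244 245 243 244 237 238 226 223 229 231
149 206 205 209 209 209 214 211 214 215 214 198 201 209 208 214 214 216 216 218
150 126 128 125 126 127 125 125 126 127 127 114 114 122 124 127 127 127 131 133
151 102 100 100 101  99 100  97  98  96  99  98  95  94  95  96  91  94 100  98
152 101  98 102 104 103  99 101  99 101  97  98  97  95  98  99  97  96  98  96
153 105 101 102 102  98  99  99 101 100 100  99  99 101  99  99  97  97  95  94
154 102 102  98 103 102 100  98 100 103  99 100  95 102 101  98  95  98  95 188
155 115 111 110 113 111 109 113 110 104 103 103 104 103 103 108 115  96 101 214
156 219 218 218 219 219 218 219 218 216 215 214 215 213 213 213 197 115 117 214
157 241 242 241 240 231 231 231 231 231 230 231 228 217 224 171 163 119 116 216
158 245 245 244 244 242 241 240 224 220 224 20
[... 2885 characters left out ...]
 190 241 165 167 159 107 195
195 244 245 245 245 245 240 217 191 118 136 130 123 189 241 163 164 156 106 199
196 245 245 245 245 245 245 233 230 129 165 170 141 172 241 162 164 153 106 155
197 245 246 245 245 244 245 244 244 238 238 230 226 231 244 239 162 157 134 147
198 220 219 221 218 218 200 198 197 196 198 195 190 192 197 194 175 167 133 135
199 242 243 242 242 241 240 240 240 240 239 239 240 239 240 239 240 238 237 238
200 245 246 245 245 245 245 245 245 245 245 245 245 245 244 244 245 244 244 244
201 156 152 150 153 151 151 151 151 150 153 152 150 150 146 150 148 148 149 147
[[636.0, -50.4, 50.0], [542.2, -48.6, 50.0], [590.2, -94.5, 50.0]]
[[510.0, -63.6, 55.0], [622.7, -65.2, 55.0]]
```

```bash
python3 -m crank '[{"dx":-20,"dy":0,"dz":0,"rx":0,"ry":0,"rz":0},{"dx":-33,"dy":0,"dz":0,"rx":0,"ry":0,"rz":0},{"dx":-33,"dy":0,"dz":0,"rx":0,"ry":0,"rz":0},{"dx":-30,"dy":-2,"dz":0,"rx":0,"ry":0.002,"rz":-0.003},{"dx":0,"dy":0,"dz":20,"rx":0,"ry":0,"rz":0}]'
python3 -m crank '[{"dx":0,"dy":0,"dz":25,"rx":0,"ry":0,"rz":0},{"dx":0,"dy":0,"dz":25,"rx":0,"ry":0,"rz":0},{"dx":0,"dy":0,"dz":20,"rx":0,"ry":0,"rz":0},{"dx":0,"dy":0,"dz":10,"rx":0,"ry":0,"rz":0},{"dx":0,"dy":0,"dz":0,"rx":0,"ry":0,"rz":0}]'
python3 - <<'E'
from go import *
s=get_state();print(np.round(s['q'],3))
p,O=target([0,0,0],0,-.011,1);print(delta(np.array([566.5,-31.3,106.2]),O))
E
```

```text
time: 13.98
eef_pos: [573.0, 53.2, 230.5]
orientation: [[-1.0, 0.011, 0.001], [0.009, 0.82, -0.573], [-0.007, -0.573, -0.82]]
ft_force: [-0.0, -0.5, -1.4]
grip_width: 10.1
grip_force: 25.0
time: 14.4
eef_pos: [564.9, 5.4, 161.2]
orientation: [[-1.0, 0.006, -0.011], [0.011, 0.818, -0.575], [0.006, -0.575, -0.818]]
ft_force: [-0.6, 0.6, -2.2]
grip_width: 9.6
grip_force: 25.0
[ 0.255  0.253  1.396 -0.589  1.663 -1.31 ]
(array([-2.3,  1.6, 66.1]), array([-0.001, -0.005,  0.003]))
```

```bash
python3 -m crank '[{"dx":-1,"dy":0,"dz":12,"rx":0,"ry":0,"rz":0},{"dx":0,"dy":0,"dz":14,"rx":0,"ry":0,"rz":0},{"dx":0,"dy":0,"dz":14,"rx":0,"ry":0,"rz":0},{"dx":0,"dy":0,"dz":8,"rx":0,"ry":0,"rz":0},{"dx":0,"dy":0,"dz":4,"rx":0,"ry":0,"rz":0}]'
python3 -m crank '[{"dx":0,"dy":0,"dz":4,"rx":0,"ry":0,"rz":0},{"dx":0,"dy":0,"dz":4,"rx":0,"ry":0,"rz":0},{"dx":0,"dy":0,"dz":3,"rx":0,"ry":0,"rz":0},{"dx":0,"dy":0,"dz":0,"rx":0,"ry":0,"rz":0},{"dx":0,"dy":0,"dz":0,"rx":0,"ry":0,"rz":0}]'
python3 - <<'E'
from go import *
p,O=target([0,0,0],0,-.011,1);print(delta(np.array([566.5,-31.3,106.2]),O))
E
```

```text
time: 14.82
eef_pos: [567.1, -23.4, 120.8]
orientation: [[-1.0, 0.007, -0.006], [0.01, 0.819, -0.574], [0.001, -0.574, -0.819]]
ft_force: [-0.3, -0.6, -2.1]
grip_width: 9.9
grip_force: 25.0
time: 15.23
eef_pos: [567.2, -29.4, 112.4]
orientation: [[-1.0, 0.007, -0.006], [0.009, 0.819, -0.574], [0.0, -0.574, -0.819]]
ft_force: [0.4, -0.1, -2.3]
grip_width: 9.7
grip_force: 25.0
(array([0.7, 2. , 6.2]), array([-0.   ,  0.001,  0.002]))
```

```bash
python3 -m crank '[{"dx":0,"dy":0,"dz":2,"rx":0,"ry":0,"rz":0},{"dx":0,"dy":0,"dz":1,"rx":0,"ry":0,"rz":0},{"dx":0,"dy":0,"dz":1,"rx":0,"ry":0,"rz":0},{"dx":0,"dy":0,"dz":1,"rx":0,"ry":0,"rz":0},{"dx":0,"dy":0,"dz":0,"rx":0,"ry":0,"rz":0}]'
python3 - <<'E'
from go import *
p,O=target([0,0,0],0,-.011,1);print(delta(np.array([566.5,-31.3,106.2]),O))
E
```

```text
time: 15.65
eef_pos: [567.2, -32.3, 108.3]
orientation: [[-1.0, 0.007, -0.006], [0.009, 0.819, -0.574], [0.0, -0.574, -0.819]]
ft_force: [0.7, 0.8, -2.1]
grip_width: 9.8
grip_force: 25.0
(array([0.7, 2. , 1.1]), array([-0.   ,  0.001,  0.002]))
```

```bash
python3 -m crank '[{"dx":0,"dy":1,"dz":1,"rx":0,"ry":0,"rz":0},{"dx":0,"dy":0.5,"dz":0,"rx":0,"ry":0,"rz":0},{"dx":0,"dy":0,"dz":0,"rx":0,"ry":0,"rz":0},{"dx":0,"dy":0,"dz":0,"rx":0,"ry":0,"rz":0},{"dx":0,"dy":0,"dz":0,"rx":0,"ry":0,"rz":0}]'
python3 -m crank '[{"dx":0,"dy":0,"dz":0,"rx":0,"ry":0,"rz":0},{"dx":0,"dy":0,"dz":0,"rx":0,"ry":0,"rz":0},{"dx":0,"dy":0,"dz":0,"rx":0,"ry":0,"rz":0},{"dx":0,"dy":0,"dz":0,"rx":0,"ry":0,"rz":0},{"dx":0,"dy":0,"dz":0,"rx":0,"ry":0,"rz":0}]' 0.36
python3 -m crank '[{"dx":0,"dy":0,"dz":-5,"rx":0,"ry":0,"rz":0},{"dx":0,"dy":0,"dz":-10,"rx":0,"ry":0,"rz":0},{"dx":0,"dy":0,"dz":-15,"rx":0,"ry":0,"rz":0},{"dx":0,"dy":0,"dz":-25,"rx":0,"ry":0,"rz":0},{"dx":0,"dy":0,"dz":-30,"rx":0,"ry":0,"rz":0}]'
python3 -m crank '[{"dx":0,"dy":0,"dz":-35,"rx":0,"ry":0,"rz":0},{"dx":10,"dy":0,"dz":-35,"rx":0,"ry":0,"rz":0},{"dx":30,"dy":0,"dz":-20,"rx":0,"ry":0,"rz":0},{"dx":35,"dy":0,"dz":0,"rx":0,"ry":0,"rz":0},{"dx":35,"dy":0,"dz":0,"rx":0,"ry":0,"rz":0}]'
python3 -m crank '[{"dx":35,"dy":0,"dz":0,"rx":0,"ry":0,"rz":0},{"dx":35,"dy":0,"dz":0,"rx":0,"ry":0,"rz":0},{"dx":0,"dy":0,"dz":0,"rx":0,"ry":0,"rz":0},{"dx":0,"dy":0,"dz":0,"rx":0,"ry":0,"rz":0},{"dx":0,"dy":0,"dz":0,"rx":0,"ry":0,"rz":0}]'
python3 - <<'E'
from go import *
t=camera("top")[:,:,::-1];cv2.imwrite("pics/t7.png",t);si=camera("side")[:,:,::-1];cv2.imwrite("pics/s7.png",si)
o=np.zeros((400,800,3),np.uint8);o[:,:400]=cv2.resize(t[120:220,235:335],(400,400),interpolation=cv2.INTER_CUBIC);o[:,400:]=cv2.resize(si[105:225,200:320],(400,400),interpolation=cv2.INTER_CUBIC);cv2.imwrite("pics/m7.png",o)
E
```

```text
time: 16.07
eef_pos: [567.7, -31.7, 107.5]
orientation: [[-1.0, 0.008, -0.004], [0.009, 0.819, -0.574], [-0.001, -0.574, -0.819]]
ft_force: [0.6, 1.5, 4.7]
grip_width: 9.5
grip_force: 25.0
time: 16.48
eef_pos: [566.6, -31.9, 105.9]
orientation: [[-1.0, 0.007, -0.007], [0.01, 0.819, -0.574], [0.002, -0.574, -0.819]]
ft_force: [0.3, -0.5, 0.1]
grip_width: 33.6
grip_force: 0.0
time: 16.9
eef_pos: [566.6, 17.3, 176.1]
orientation: [[-1.0, 0.006, -0.009], [0.01, 0.819, -0.574], [0.004, -0.574, -0.819]]
ft_force: [1.0, 0.6, 0.1]
grip_width: 33.9
grip_force: 0.0
time: 17.32
eef_pos: [457.8, 71.2, 252.1]
orientation: [[-1.0, 0.009, -0.002], [0.008, 0.82, -0.572], [-0.003, -0.572, -0.82]]
ft_force: [-0.0, 0.9, 0.6]
grip_width: 34.1
grip_force: 0.0
time: 17.73
eef_pos: [388.7, 70.8, 250.8]
orientation: [[-1.0, 0.008, -0.004], [0.009, 0.819, -0.573], [-0.001, -0.573, -0.82]]
ft_force: [0.5, -0.3, 0.3]
grip_width: 33.8
grip_force: 0.0
```

View pics/m7.png

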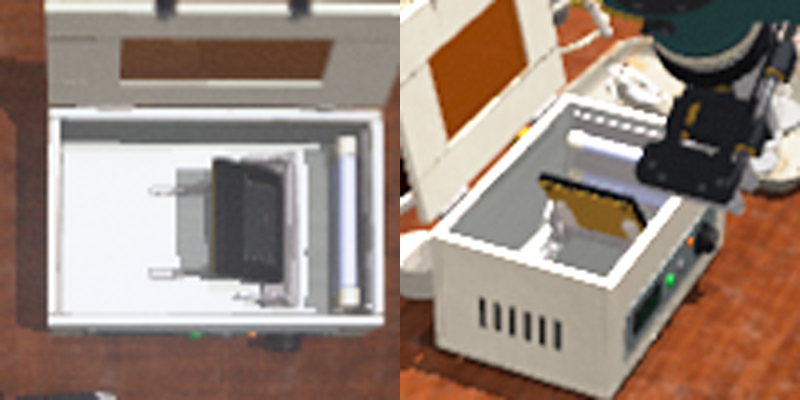

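The views show the black side to the lamp and brass to the rails, with the lid open. The top edge is at crop column ≈212 and the lower edge at ≈283. I'll check the seating against expected corner projections.

Run:
```python
from go import *
a=np.radians(35);u=np.array([0,np.sin(a),np.cos(a)]);n=np.array([0,-np.cos(a),np.sin(a)])
S=np.array([568.5,-74.9,36]);x=np.array([45,-.5,0])
for nm,v in(("reartop",96*u),("fronttop",96*u+10*n),("frontbot",10*n+8*u)):
    print(nm,np.round(proj("top",[S+v+x,S+v-x]),1).tolist())
im=cv2.imread("pics/t7.png").astype(int)
for y in (160,165,170,176,182,187): print(y,im[y,284:316].mean(1).astype(int).tolist())
for x0 in (290,296,302): print(x0,[int(v) for v in im[154:196,x0].mean(1)])
```

```text
reartop [[288.2, 159.8], [288.4, 188.9]]
fronttop [[291.0, 159.4], [291.2, 188.7]]
frontbot [[305.0, 162.9], [305.2, 190.8]]
160 [245, 244, 245, 242, 100, 59, 64, 69, 93, 121, 145, 104, 108, 126, 128, 124, 126, 131, 117, 118, 109, 114, 133, 156, 193, 234, 238, 158, 160, 157, 160, 154]
165 [149, 138, 133, 125, 83, 63, 66, 65, 65, 62, 65, 60, 76, 91, 72, 68, 63, 61, 58, 58, 63, 84, 141, 189, 164, 216, 245, 239, 161, 161, 162, 162]
170 [167, 163, 110, 109, 85, 66, 70, 63, 64, 63, 68, 67, 74, 75, 78, 75, 72, 74, 74, 73, 63, 72, 140, 190, 164, 214, 245, 238, 161, 158, 161, 161]
176 [168, 168, 114, 115, 88, 67, 73, 65, 63, 66, 64, 67, 80, 77, 77, 79, 74, 79, 77, 77, 65, 75, 134, 158, 159, 193, 246, 240, 161, 162, 161, 161]
182 [170, 164, 164, 112, 87, 72, 71, 71, 66, 68, 66, 68, 82, 80, 79, 81, 79, 81, 75, 75, 70, 75, 135, 147, 165, 197, 241, 186, 161, 162, 161, 160]
187 [137, 132, 126, 103, 86, 66, 75, 65, 70, 66, 67, 68, 72, 67, 65, 66, 66, 66, 64, 64, 68, 77, 134, 163, 197, 195, 245, 241, 164, 164, 163, 163]
290 [101, 111, 220, 242, 245, 150, 64, 65, 64, 64, 65, 66, 65, 67, 69, 70, 70, 68, 70, 71, 73, 69, 73, 72, 74, 71, 72, 75, 71, 73, 72, 72, 70, 75, 73, 109, 225, 234, 237, 245, 245, 245]
296 [99, 109, 219, 231, 240, 184, 108, 68, 59, 69, 76, 76, 75, 73, 74, 76, 74, 75, 77, 75, 76, 78, 80, 80, 80, 76, 79, 78, 82, 83, 90, 71, 68, 72, 69, 71, 122, 226, 237, 243, 181, 219]
302 [97, 102, 216, 233, 224, 184, 117, 121, 87, 60, 57, 58, 77, 77, 73, 73, 74, 76, 74, 77, 75, 76, 77, 77, 76, 81, 75, 75, 75, 84, 86, 87, 68, 64, 63, 65, 71, 171, 183, 179, 169, 134]
```

The corners match a fully seated plate to within about 1 px: top edge at column 288 along its whole length, lower edge at 305, rows 159–189. I'm handing in.

```bash
python3 -c "
from bench import *
print(sign_off())"
```

```text
the job is handed in; nothing more can be done
None
```

The lid is open on its stop and the plate is turned over in its cradle, black channelled side to the lamp; the last top view put its corners within about 1 px of fully seated, and I handed the job in at about 18 s without seeing a verdict.

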